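Lock the index wheel on its shaft with the spring clip

ROBOT

A 7-joint arm with a two-finger parallel gripper is mounted at the origin on a cart in front of the work surface, level with it; the furniture and walls round the work are solid. World frame = base frame: x ahead of the robot, y to its left, z up, the work surface at z = 0. Lengths are in mm, angles in rad, forces in N, time in s.
With the tool pointing down it reaches from about 400 to 875 mm from the base axis. Payload 4.4 kg.
Tool frame: the origin (TCP) lies midway between the tips of the shut fingers; the grasp point (between the pads) lies 19 mm behind it (r.grasp_offset is the distance from the TCP to the grasp point, in mm); z points along the fingers, x is the direction in which the jaws open and shut, and the axes are right-handed (so a half turn about z gives the same grasp; the last joint's range is limited). The gripper opens to 85 mm and grips with 20 to 120 N. Pads are 22 mm wide; open, the fingers measure 114 mm over their backs; the gripper's body (76 mm by 85 mm) begins 54 mm behind the grasp point. The pads swing forward as they close: fully open they stand 13 mm farther back than shut.
Start: joints at [-1.407, 0.628, 0.038, 1.517, -0.027, 0.996, -0.02], TCP at [148.033, 632.933, 231.313] pointing down, gripper open.
Joint ranges: [-3.06, 3.06], [-0.37, 2.12], [-1.25, 1.32], [0.18, 2.47], [-1.1, 4.24], [0.23, 1.98], [-2.94, 2.94]. Speed limits (rad/s): [2.57, 2.57, 3.14, 3.14, 3.14, 3.14, 3.14].

INTERFACE

Orientations are given as [roll, pitch, yaw] about the fixed x, y, z axes, in that order (R = Rz(yaw) Ry(pitch) Rx(roll)).
In Python, from rig import r gives the robot as it stands.
- The arm moves only by the shell command python3 -m crank 'ROWS'. ROWS is JSON, a list of rows, each a list of 3 entries, a list of its own where there are three numbers: the closure, from -1 (fully open) to 1 (shut), then the shift along the tool's x, y, z normalised to -1 to 1, where 1 is 0.75 m, then the turn about the tool's z normalised to -1 to 1, where 1 is 360 degrees. A call has 1 to 20 rows; each row is the pose to reach, as a shift and turn from the pose commanded when the call began, along the tool's axes at that moment, turning the shorter way round; what a row does not reach only later rows make up. A row lasts 1/8 s, in which the tool goes at most 62.5 mm and 10.7 degrees, less where a joint would pass 70% of its speed; a pose out of reach is approached as far as the arm can. A call with a number of a shift or a turn outside -1 to 1 is refused whole. A call with a gripper value outside its range is refused whole. The fingers move at their own pace and stop on an object; the grip force is fixed at half the most. Time passes only in rows, so rows that repeat a pose let the fingers close. It gives the time, the measured TCP pose, the force and the opening at its end, in the units of the state.
- r.read_state(): the state, without advancing time (a new reading comes with each control period).
- r.snapshot(name): name is "scene" or "top" or "wrist"; returns a dict with "frame" (420x560x3 uint8, red, green, blue), "fovy" (degrees; the focal length in pixels is half the picture's height over the tangent of half this angle, whatever the lens; pixels are square), "cx", "cy" (the principal point, pixels), "cam_to_world" (4x4, takes a point from camera to world coordinates). Camera axes: x right, y down, z forward; pixel columns grow to the right and rows downward; lengths in mm; the calibration is good to about 2 mm. A picture is of the moment at which its call begins. There is no depth.
- r.hand_in(): hands the job in, once; it reports no verdict.
Trained networks look in a picture, given as the dict that the camera call returned (one of the last four; its "shot" number tells which), for a name from the list of things; names that differ only in an ending like _2 or _b are one class to them, and where a whole thing is asked for, a point or a joint stands for the part that bears it (a point fixed in the world has none). Each returns a list of dicts, best first, with "confidence" (0 to 1); they miss things now and then, are a little off and sometimes report something else, mostly with a low value. They report only what shows in the picture. A call takes as long as a camera call.
- r.search_frame(picture, target): "location" ([x, y, z] in mm, in world coordinates, good to about 4 mm: the middle of the surface that is visible of it).
- r.cut_out(picture, target): "mask" (420x560 bool, what is visible of it).
The state is a dict: "clock": time; "q": joint angles; "dq": joint speeds; "joint_torque": joint torques, N m; "eef_pos": TCP position; "ee_rot": TCP orientation; "contact_force": force on the tool from outside, world axes, zero at the start; "ft_torque": the same for the moment, N m; "opening": opening from 0.0 (shut) to 1.0 (fully open).
Only numpy, scipy, OpenCV 4.12 (cv2) and the standard library are available. Lean on these libraries where they do the work, as an engineer would, in place of code of your own. Each camera call takes 0.05 s, during which the arm holds its last target. There are 200 camera calls.

TASK

Slide the index wheel along the shaft until it is fully home against the shoulder, which bares the groove in the shaft. Then take the smaller of the two spring clips out of the rack and press it straight down into the groove, right beside the wheel's hub, until it snaps in and seats fully, and let go. Press with feeling: do not ram the wheel, touch its hub with the clip only lightly, do not force the clip, leave the larger clip in the rack and leave the other things on the bench alone.

Things in the scene. Friction and masses are not known exactly. Their poses are not given: they have to be found in the camera images.
- stand: Fixed stand. Grey base 140 x 90 x 12 mm, aluminium bearing block (34 x 56 mm, top at 122 mm, front face x = -28 mm), level steel shaft of 20 mm diameter standing out of it along the stand's +x (about the world's +y), axis at y = 0, 100 mm above the bench. Origin: under the base's centre, on the bench; z up. The shaft is clamped in the block and does not move, but how far it stands out differs by up to 12 mm either way.
- wheel (a joint): How far the wheel stands from home, m, along the stand's +x: 0 = home against the shoulder, at most 0.030; at first 0.012 to 0.024, where the hub covers the groove. Disc of 64 mm diameter, 10 mm thick; coaxial hub, 28 mm diameter, stands 28 mm out of it toward the shaft's end. Slides with about 2.5 N friction, does not turn. Push the disc's outer face above the hub. Over 35 N is ramming.
- groove_nominal (a point): Point fixed to the stand on the shaft's axis (x = 29.5 mm, z = 100 mm), where the clip's bore belongs at the middle setting of the shaft. All on the shaft shifts with its setting, up to 12 mm along x, not measured: shoulder face 41.5 mm behind this point, home wheel's hub end face 3.5 mm behind, shaft's end 28.5 mm beyond. The clip has 1 mm play either way in the 14 mm diameter groove; touching the home hub it fits.
- clip: Smaller spring clip: steel fork 5 mm thick, 30 mm wide, two springy prongs, black tab. Origin: bore centre; z toward the tab, x through the thickness (along the shaft when fitted, either way round), y across the prongs. Prong ends reach 14.5 mm below the origin; neck (z 16 to 42 mm) 16 x 5 mm. The inner back stands 7.3 mm above the origin. Over 40 N of contact force between clip and stand, or 15 N between clip and wheel, is forcing.
- clip_tab (a point): Centre of the smaller clip's tab, 55 mm above its origin; the tab is 12 (x) x 18 (y) x 26 mm. Pressed over the groove, the flares touch when the bore is about 12 mm above the axis; spreading the prongs takes 8 to 16 N until it is about 8 mm above, then they snap past, the clip pulls itself down and the inner back stops hard on the groove. They cannot spread over the 20 mm shaft beside it.
- large_clip: Larger spring clip, same shape and tab, but a fork 45 mm wide with a 21 mm bore. Origin: bore centre. Stands in the other slot; not for this shaft; stays in the rack.
- rack: Fixed grey plastic clip rack, 34 (x) x 124 (y) x 24 mm, origin under its centre on the bench. Two slots, 6.7 mm (x) by 50.7 mm (y), 18 mm deep, at y = -29 and +29 mm; in each a clip stands upright, prongs down, tab up, its x along the rack's x. The smaller clip's bore is 20.6 mm above the bench at first. Which clip is in which slot varies.
- objective_can: bystander: plastic canister, 38 mm diameter, 56 mm high, clear upper half over a black lower half
- spare_eyepiece: bystander: black eyepiece standing on the bench, 35 mm diameter, 45 mm high
- screwdriver: bystander: small screwdriver, 130 mm long along its own y, lying
- mount_03: bystander: black round specimen mount, 30 mm diameter, 14 mm high

How it is judged (in metres and radians):
On the way, in this order (a step that is already met when the one before it is completed fails the run):
1. the wheel is home against the shoulder while the clip is still in the rack (value of joint wheel below 0.0015 m and distance of clip from where it was at the start of the episode below 0.015 m), for 0.1 s.
2. the smaller clip is out of the rack (distance of clip from where it was at the start of the episode above 0.06 m), for 0.1 s.
3. the clip is snapped into the groove beside the hub (x of clip in the frame of stand between 0.015 and 0.044 m and y of clip in the frame of stand between -0.0025 and 0.0025 m and z of clip in the frame of stand between 0.097 and 0.1025 m and angle between the x axis of clip and the x axis of stand, either way round below 0.14 rad and value of joint wheel below 0.0015 m), for 0.2 s.
At the end, for the whole second after the job is handed in: The wheel is home within 1.5 mm, the smaller clip sits in the groove beside the hub, its bore centred on the shaft's axis within 2.5 mm (3 mm downward) and square to it within 8 degrees, at rest and released, and the larger clip still stands in its rack slot (all of step 3 and linear speed of clip below 0.02 m/s and horizontal distance between large_clip and rack below 0.036 m and height (world z) of large_clip below 0.032 m); the robot touches nothing.
It fails at once if the wheel is rammed with more than 35 N (contact force between the fingers and wheel above 35 N).
It fails at once if the clip is pressed against the wheel's hub with more than 15 N (contact force between clip and wheel above 15 N).
It fails at once if the clip is forced against the stand with more than 40 N (contact force between clip and stand above 40 N).
It fails at once if the larger clip is taken out of the rack (distance of large_clip from where it was at the start of the episode above 0.02 m).
It fails at once if a bystander is displaced by more than 3 cm (distance of any of objective_can, spare_eyepiece, screwdriver, mount_03 from where it was at the start of the episode above 0.03 m).
It also fails if it takes over 58 s, if anything falls off the work surface, if the arm or the gripper's body presses on something with over 40 N, if the wrist force passes 120 N, or if a joint passes its speed limit or range.

## Working session

There is one attempt and no reset: what is moved stays moved. The work goes in short steps, Python scripts to look and compute and a shell command to move; the robot and the scene stay as the last step left them, time stands still between calls to the robot, and variables do not carry over. Pictures are saved under pics/ and viewed, about 8 in all and at most 12, crops included, and the job is handed in when it is done.

```bash
mkdir -p pics; ls; python3 - <<'E'
from rig import r
import cv2,numpy as np
s=r.read_state(); print({k:np.round(v,3) for k,v in s.items()})
for n in ("scene","top"):
    p=r.snapshot(n); cv2.imwrite(f"pics/{n}0.png",p["frame"][:,:,::-1])
    print(n,p["fovy"],np.round(p["cam_to_world"],3).tolist())
    for t in ("stand","wheel","clip","clip_tab","large_clip","rack","objective_can","spare_eyepiece","screwdriver","mount_03"):
        print(t,[(np.round(d["location"],0).tolist(),round(d["confidence"],2)) for d in r.search_frame(p,t)[:3]])
E
```

```text
pics
{'clock': np.float64(0.0), 'q': array([-1.407,  0.629,  0.038,  1.518, -0.027,  0.996, -0.02 ]), 'dq': array([-0.   ,  0.002,  0.002,  0.   , -0.   ,  0.001, -0.   ]), 'joint_torque': array([-1.0000e-03, -5.6340e+01,  1.2260e+00, -1.9344e+01,  1.1000e-02,
        1.1000e-02, -0.0000e+00]), 'eef_pos': array([147.876, 632.306, 230.401]), 'ee_rot': array([3.142e+00, 2.000e-03, 1.341e+00]), 'contact_force': array([-0.467, -0.275,  0.774]), 'ft_torque': array([0.024, 0.045, 0.021]), 'opening': np.float64(0.998)}
scene 55.277153976437454 [[0.71, -0.359, 0.606, 20.803], [-0.704, -0.379, 0.601, -656.705], [0.014, -0.853, -0.522, 531.197], [0.0, 0.0, 0.0, 1.0]]
stand [([513.0, -94.0, 64.0], 0.9), ([372.0, -173.0, 18.0], 0.32)]
wheel [([522.0, -43.0, 115.0], 0.73)]
clip [([472.0, -297.0, 68.0], 0.87)]
clip_tab [([476.0, -296.0, 65.0], 0.77)]
large_clip [([531.0, -296.0, 66.0], 0.59)]
rack [([492.0, -304.0, 25.0], 0.62)]
objective_can [([520.0, -41.0, 112.0], 0.66), ([676.0, 10.0, 43.0], 0.49)]
spare_eyepiece [([395.0, -22.0, 20.0], 0.64)]
screwdriver [([371.0, -174.0, 16.0], 0.89), ([514.0, -94.0, 61.0], 0.48), ([474.0, -293.0, 67.0], 0.39)]
mount_03 []
top 47.56083548799404 [[0.108, -0.971, 0.213, 377.664], [-0.994, -0.106, 0.023, -169.666], [0.0, -0.215, -0.977, 922.975], [0.0, 0.0, 0.0, 1.0]]
stand [([523.0, -50.0, 44.0], 0.78)]
wheel [([531.0, -33.0, 115.0], 0.79), ([525.0, -52.0, 46.0], 0.73)]
clip [([471.0, -289.0, 87.0], 0.46)]
clip_tab [([477.0, -289.0, 89.0], 0.62)]
large_clip [([525.0, -297.0, 86.0], 0.74)]
rack [([499.0, -286.0, 29.0], 0.55)]
objective_can [([669.0, 26.0, 57.0], 0.62)]
spare_eyepiece [([396.0, -23.0, 30.0], 0.73), ([523.0, -52.0, 48.0], 0.47)]
screwdriver [([372.0, -163.0, 10.0], 0.93), ([530.0, -34.0, 114.0], 0.42)]
mount_03 [([663.0, -186.0, 16.0], 0.53)]
```

View pics/scene0.png

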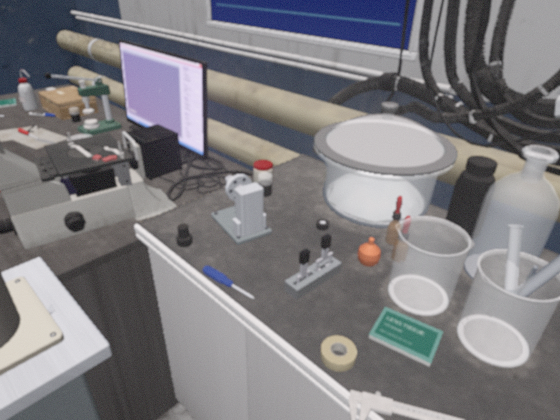

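View pics/top0.png

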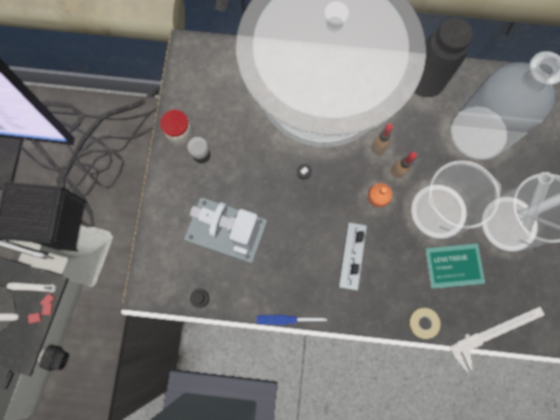

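```bash
cat >h.py <<'E'
from rig import r
import cv2,numpy as np
from scipy.spatial.transform import Rotation as Ro
def rel(t,yaw=None):
    s=r.read_state(); R=Ro.from_euler('xyz',s["ee_rot"]).as_matrix()
    d=R.T@(np.array(t,float)-s["eef_pos"])/750
    cy=np.arctan2(R[1,0],R[0,0])
    u=0 if yaw is None else -((yaw-cy+np.pi)%(2*np.pi)-np.pi)/(2*np.pi)
    print("row to",t,yaw,np.round(d,4).tolist(),round(u,4))
def st():
    s=r.read_state(); print(round(float(s["clock"]),2),np.round(s["eef_pos"],1),np.round(s["ee_rot"],4),np.round(s["contact_force"],1),round(float(s["opening"]),3))
def K(p):
    f=p["frame"].shape[0]/2/np.tan(np.radians(p["fovy"])/2); return np.array([[f,0,p["cx"]],[0,f,p["cy"]],[0,0,1]])
def proj(p,X):
    T=np.linalg.inv(p["cam_to_world"]); c=(T[:3,:3]@np.atleast_2d(X).T+T[:3,3:]); q=K(p)@c; return (q[:2]/q[2]).T
def ray(p,uv,z):  # intersect with plane z
    T=np.array(p["cam_to_world"]); uv=np.atleast_2d(uv); d=(T[:3,:3]@np.linalg.inv(K(p))@np.c_[uv,np.ones(len(uv))].T).T
    return T[:3,3]+d*((z-T[2,3])/d[:,2])[:,None]
def save(p,n): cv2.imwrite(f"pics/{n}.png",p["frame"][:,:,::-1])
E
python3 - <<'E'
from h import *
p=r.snapshot("wrist"); print(p["fovy"],p["cx"],p["cy"],np.round(p["cam_to_world"],3).tolist())
rel([148,633,330]);rel([350,350,330],1.5);rel([500,-20,330],1.57);rel([440,-170,330],1.57)
E
```

```text
61.615675395847745 282.4800502339146 206.67091782901898 [[0.229, 0.934, 0.275, 77.831], [0.973, -0.219, -0.066, 648.632], [-0.001, 0.282, -0.959, 374.432], [0.0, 0.0, 0.0, 1.0]]
row to [148, 633, 330] None [0.0001, -0.0001, -0.1316] 0
row to [350, 350, 330] 1.5 [-0.306, 0.3481, -0.1316] -0.0253
row to [500, -20, 330] 1.57 [-0.7407, 0.6553, -0.1316] -0.0365
row to [440, -170, 330] 1.57 [-0.9537, 0.623, -0.1316] -0.0365
```

```bash
python3 -m crank '[[-1,[0,0,-0.13],0],[-1,[-0.1,0.12,-0.13],-0.005],[-1,[-0.306,0.348,-0.13],-0.025],[-1,[-0.306,0.348,-0.13],-0.025],[-1,[-0.306,0.348,-0.13],-0.025],[-1,[-0.306,0.348,-0.13],-0.025],[-1,[-0.6,0.5,-0.13],-0.0365],[-1,[-0.6,0.5,-0.13],-0.0365],[-1,[-0.6,0.5,-0.13],-0.0365],[-1,[-0.9,0.622,-0.13],-0.0365],[-1,[-0.9,0.622,-0.13],-0.0365],[-1,[-0.9,0.622,-0.13],-0.0365],[-1,[-0.9,0.622,-0.13],-0.0365],[-1,[-0.9,0.622,-0.13],-0.0365],[-1,[-0.9,0.622,-0.13],-0.0365],[-1,[-0.9,0.622,-0.13],-0.0365]]'; python3 - <<'E'
from h import *
st()
p=r.snapshot("wrist"); save(p,"w1")
for t in ("stand","wheel","clip","large_clip","clip_tab","rack"):
    for d in r.search_frame(p,t)[:2]: print(t,np.round(d["location"],0),round(d["confidence"],2),proj(p,d["location"]).round(0))
E
```

```text
clock: 3.15
eef_pos: [448.4, -132.9, 328.9]
ee_rot: [3.141, 0.001, 1.566]
contact_force: [-0.6, 0.9, 1.1]
opening: 0.998
3.15 [ 448.4 -132.9  328.9] [3.1413e+00 1.0000e-03 1.5656e+00] [-0.6  0.9  1.1] 0.998
stand [515. -54.  86.] 0.87 [[352. 227.]]
wheel [533. -44. 111.] 0.58 [[364. 250.]]
clip [ 471. -289.   70.] 0.56 [[151. 188.]]
clip [518. -56.  89.] 0.24 [[351. 230.]]
large_clip [ 528. -293.   72.] 0.62 [[152. 234.]]
large_clip [518. -54.  90.] 0.15 [[352. 231.]]
clip_tab [ 474. -290.   73.] 0.61 [[149. 191.]]
rack [ 496. -285.   22.] 0.96 [[169. 198.]]
```

View pics/w1.png

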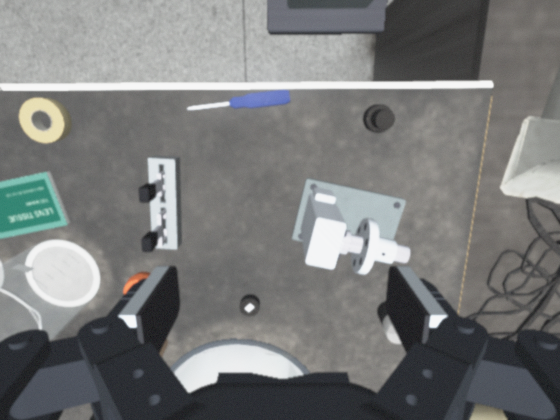

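```bash
python3 - <<'E'
from h import *
f=cv2.imread("pics/w1.png")
a=cv2.resize(f[165:285,285:425],None,fx=4,fy=4,interpolation=cv2.INTER_CUBIC)
b=cv2.resize(f[145:265,125:185],None,fx=4,fy=4,interpolation=cv2.INTER_CUBIC)
cv2.imwrite("pics/c1.png",np.hstack([a,b]))
E
```

```text
(no output)
```

View pics/c1.png

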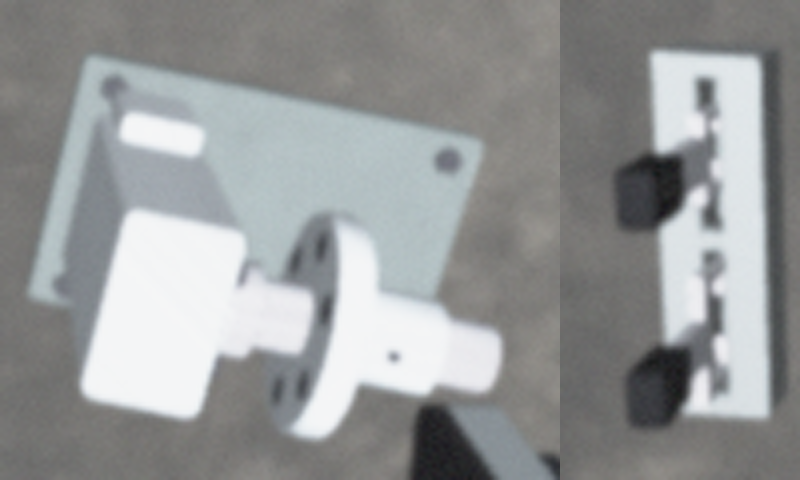

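```bash
cat >fit.py <<'E'
from h import *
from scipy.optimize import least_squares
import json
p={"frame":np.zeros((420,560,3)),}
q=r.snapshot("wrist")
px=lambda a: np.array(a)/4.+[285,165]
base=px([[90,55],[483,143],[32,297]]); blk=px([[125,210],[245,233],[199,418],[82,398]])
sb=np.array([[-70,45,12],[70,45,12],[-70,-45,12]]); sk=np.array([[-62,28,122],[-28,28,122],[-28,-28,122],[-62,-28,122]])
S=np.vstack([sb,sk]); U=np.vstack([base,blk])
def W(v,X): return Ro.from_euler('z',v[2]).apply(X)+[v[0],v[1],0]
f=least_squares(lambda v:(proj(q,W(v,S))-U).ravel(),[515,-54,1.45]); v=f.x
print(v.round(3),f.fun.reshape(-1,2).round(1).tolist())
a=np.linspace(0,2*np.pi,73); 
def rim(x,rad): return proj(q,W(v,np.c_[a*0+x,rad*np.cos(a),100+rad*np.sin(a)]))[:,0].max()
for n,rad,u in(("shaft end",10,285+502/4),("hub end",14,285+449/4),("disc outer",32,285+381/4)):
    xs=np.arange(-20,100,.25); print(n,xs[np.argmin([abs(rim(x,rad)-u) for x in xs])])
rk=lambda a: np.array(a)/4.+[125-140,145]
print(ray(q,rk([[652,52],[757,55],[770,417],[668,415]]),24).round(1))
print("tabs",ray(q,rk([[650,200],[658,393]]),82).round(1))
E
python3 fit.py
```

```text
[531.007 -39.971   1.358] [[-1.3, -0.6], [1.2, -1.0], [-1.6, 0.6], [0.5, -0.6], [1.9, 0.2], [-0.1, 1.3], [-1.1, 0.2]]
shaft end 52.75
hub end 35.5
disc outer 8.5
[[ 443.7 -301.9   24. ]
 [ 444.7 -268.5   24. ]
 [ 569.4 -274.8   24. ]
 [ 568.7 -309.8   24. ]]
tabs [[ 477.4 -284.8   82. ]
 [ 536.7 -288.8   82. ]]
```

```bash
python3 - <<'E'
from h import *
rel([538.8,-3.8,200],1.358); rel([538.8,-3.8,121],1.358)
E
```

```text
row to [538.8, -3.8, 200] 1.358 [0.1676, 0.1205, 0.1719] 0.0341
row to [538.8, -3.8, 121] 1.358 [0.1675, 0.1205, 0.2772] 0.0341
```

```bash
python3 -m crank '[[1,[0.168,0.12,0.05],0.034],[1,[0.168,0.12,0.05],0.034],[1,[0.168,0.12,0.05],0.034],[1,[0.168,0.12,0.1],0.034],[1,[0.168,0.12,0.172],0.034],[1,[0.168,0.12,0.22],0.034],[1,[0.168,0.12,0.277],0.034],[1,[0.168,0.12,0.277],0.034],[1,[0.168,0.12,0.277],0.034]]'; python3 - <<'E'
from h import *
p=r.snapshot("wrist"); save(p,"w2"); p=r.snapshot("scene"); f=p["frame"][150:260,190:300]
cv2.imwrite("pics/s2.png",np.hstack([cv2.resize(cv2.imread("pics/w2.png"),(400,300)),cv2.resize(f[:,:,::-1],(300,300),interpolation=cv2.INTER_CUBIC)]))
E
```

```text
clock: 4.68
eef_pos: [539.5, -4.5, 122.2]
ee_rot: [3.14, -0.0, 1.357]
contact_force: [0.3, -0.1, -0.2]
opening: 0.0
```

View pics/s2.png

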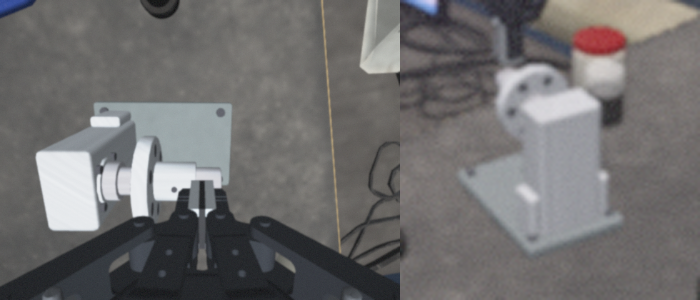

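```bash
python3 -m crank '[[1,[-0.008,0,0],0],[1,[-0.014,0,0],0],[1,[-0.016,0,0],0],[1,[-0.018,0,0],0],[1,[-0.02,0,0],0],[1,[-0.022,0,0],0],[1,[-0.024,0,0],0],[1,[-0.026,0,0],0]]';  python3 -m crank '[[1,[-0.002,0,0],0],[1,[-0.004,0,0],0]]'; python3 - <<'E'
from h import *
p=r.snapshot("wrist"); save(p,"w3")
E
```

```text
clock: 5.78
eef_pos: [534.5, -23.2, 121.0]
ee_rot: [-3.141, -0.001, 1.357]
contact_force: [0.5, 2.8, -0.2]
opening: -0.001
clock: 6.02
eef_pos: [533.9, -26.1, 121.0]
ee_rot: [-3.141, -0.001, 1.357]
contact_force: [0.6, 1.8, -1.0]
opening: 0.001
```

View pics/w3.png

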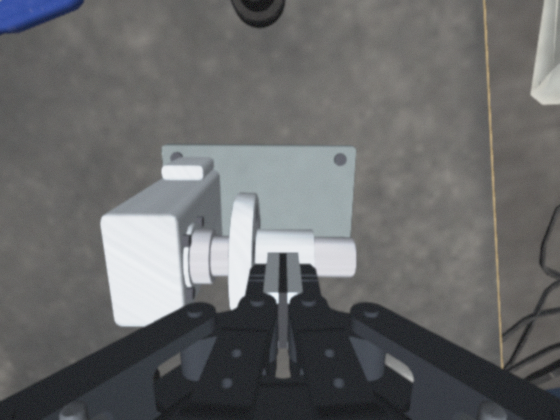

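```bash
python3 -m crank '[[1,[-0.002,0,0],0],[1,[-0.004,0,0],0],[1,[-0.006,0,0],0]]';  python3 -m crank '[[1,[-0.0015,0,0],0],[1,[-0.003,0,0],0]]'; python3 - <<'E'
from h import *
p=r.snapshot("wrist"); save(p,"w4"); st()
a=cv2.resize(p["frame"][170:330,90:370,::-1],None,fx=2.5,fy=2.5); cv2.imwrite("pics/c4.png",a)
E
```

```text
clock: 6.45
eef_pos: [532.7, -31.1, 121.0]
ee_rot: [-3.141, -0.0, 1.357]
contact_force: [0.6, 2.6, -0.0]
opening: -0.001
clock: 6.7
eef_pos: [532.3, -33.3, 121.0]
ee_rot: [-3.141, -0.0, 1.357]
contact_force: [1.2, 2.8, -0.7]
opening: 0.001
6.75 [532.2 -33.5 121. ] [-3.1414e+00  2.0000e-04  1.3565e+00] [ 0.3  2.4 -0.7] -0.001
```

View pics/c4.png

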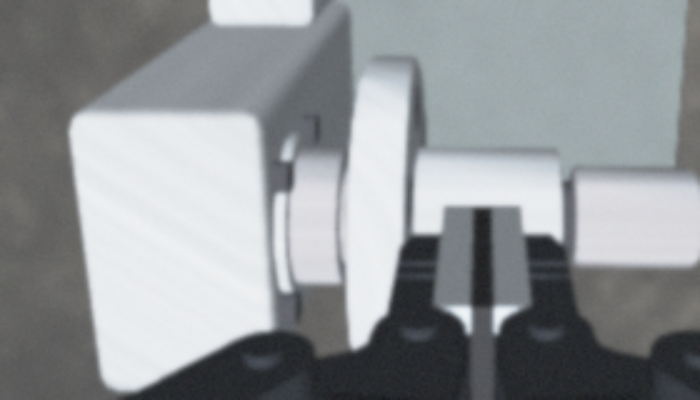

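```bash
python3 -m crank '[[1,[-0.001,0,0],0],[1,[-0.002,0,0],0]]';  python3 -m crank '[[1,[-0.001,0,0],0],[1,[-0.001,0,0],0]]'
```

```text
clock: 7.0
eef_pos: [531.9, -34.7, 121.0]
ee_rot: [-3.141, -0.0, 1.357]
contact_force: [0.0, 3.2, -0.4]
opening: -0.0
clock: 7.25
eef_pos: [531.8, -35.5, 121.0]
ee_rot: [-3.141, 0.0, 1.357]
contact_force: [0.1, 1.3, -1.0]
opening: -0.0
```

```bash
for i in 1 2; do python3 -m crank '[[1,[-0.001,0,0],0],[1,[-0.002,0,0],0],[1,[-0.002,0,0],0]]' | sed -n '2p;4p'; done
```

```text
eef_pos: [531.5, -37.0, 121.0]
contact_force: [-0.4, 2.3, -0.3]
eef_pos: [531.3, -37.5, 121.0]
contact_force: [0.8, 4.3, -0.6]
```

```bash
for i in 1 2; do python3 -m crank '[[1,[-0.001,0,0],0],[1,[-0.001,0,0],0],[1,[-0.001,0,0],0]]' | sed -n '2p;4p'; done
```

```text
eef_pos: [531.3, -37.6, 121.0]
contact_force: [0.4, 6.1, -1.1]
eef_pos: [531.3, -37.7, 121.0]
contact_force: [1.6, 7.7, -1.5]
```

```bash
python3 -m crank '[[1,[0.01,0,0],0],[1,[0.022,0,0],0],[1,[0.022,0,-0.08],0],[1,[0.022,0,-0.14],0],[1,[0.022,0,-0.14],0],[1,[0.022,0,-0.14],0]]' ; python3 - <<'E'
from h import *
import pickle
p=r.snapshot("wrist"); save(p,"w5"); pickle.dump(p,open("w5.pkl","wb"))
cv2.imwrite("pics/c5.png",cv2.resize(p["frame"][110:310,130:410,::-1],None,fx=2.8,fy=2.8,interpolation=cv2.INTER_CUBIC))
E
```

```text
clock: 9.5
eef_pos: [533.9, -23.8, 225.7]
ee_rot: [-3.141, 0.0, 1.357]
contact_force: [-0.7, -0.3, -0.5]
opening: -0.002
```

View pics/c5.png

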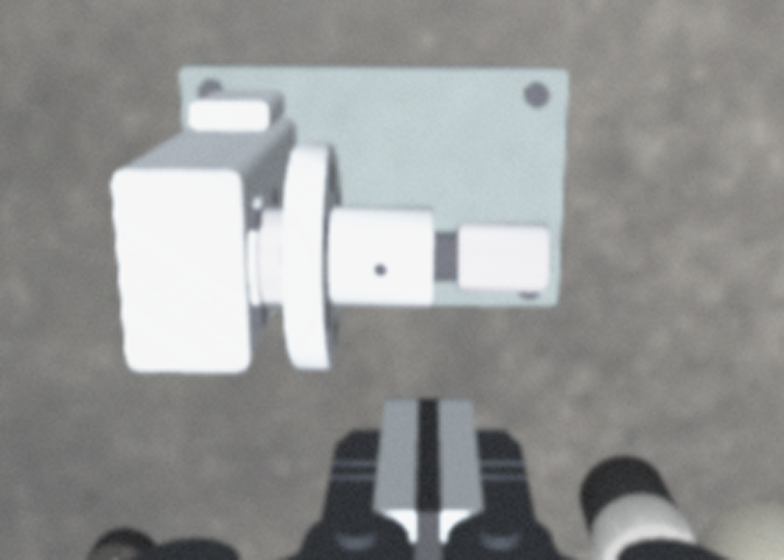

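```bash
cat >fit2.py <<'E'
from h import *
import pickle
from scipy.optimize import least_squares
q=pickle.load(open("w5.pkl","rb"))
px=lambda a: np.array(a)/2.8+[130,110]
U=px([[180,67],[568,70],[557,305],[111,170],[242,168],[251,374],[125,374]])
S=np.array([[-70,45,12],[70,45,12],[70,-45,12],[-62,28,122],[-28,28,122],[-28,-28,122],[-62,-28,122]])
def W(v,X): return Ro.from_euler('z',v[2]).apply(X)+[v[0],v[1],0]
f=least_squares(lambda v:(proj(q,W(v,S))-U).ravel(),[531,-40,1.358]); v=f.x
print(v.round(3),f.fun.reshape(-1,2).round(1).tolist())
for n,u,z in(("hub end",(434,256),114),("shaft end",(550,257),110),("groove far",(458,257),110),("axis hub",(380,255),100),("axis shaft",(505,258),100),("disc outer top",(335,150),100)):
    w=ray(q,px(u),z)[0]; print(n,w.round(1),Ro.from_euler('z',-v[2]).apply(w-[v[0],v[1],0]).round(1))
for g in (22,23,24): print(g,W(v,np.array([[g,0,100]])).round(1))
E
python3 fit2.py
```

```text
[531.837 -44.009   1.348] [[-0.8, -0.8], [1.3, -0.7], [1.1, 1.1], [-1.2, -0.5], [-0.0, 0.6], [0.1, 0.4], [0.0, 0.1]]
hub end [533.  -22.8 114. ] [ 20.9   3.5 114. ]
shaft end [541.1   7.8 110. ] [ 52.6   2.4 110. ]
groove far [535.8 -16.7 110. ] [ 27.5   2.2 110. ]
axis hub [533.3 -38.4 100. ] [  5.8  -0.2 100. ]
axis shaft [541.7  -4.  100. ] [ 41.2  -0.8 100. ]
disc outer top [501.6 -43.7 100. ] [ -6.4  29.6 100. ]
22 [[536.7 -22.6 100. ]]
23 [[536.9 -21.6 100. ]]
24 [[537.2 -20.6 100. ]]
```

```bash
python3 - <<'E'
from h import *
rel([470,-286,200],1.514)
E
```

```text
row to [470, -286, 200] 1.514 [-0.3597, -0.0084, 0.0337] -0.0251
```

```bash
python3 -m crank '[[-1,[-0.36,-0.008,0.034],-0.025],[-1,[-0.36,-0.008,0.034],-0.025],[-1,[-0.36,-0.008,0.034],-0.025],[-1,[-0.36,-0.008,0.034],-0.025],[-1,[-0.36,-0.008,0.034],-0.025],[-1,[-0.36,-0.008,0.034],-0.025],[-1,[-0.36,-0.008,0.034],-0.025]]'; python3 - <<'E'
from h import *
import pickle
p=r.snapshot("wrist"); save(p,"w6"); pickle.dump(p,open("w6.pkl","wb"))
for t in ("clip","clip_tab","large_clip"):
    for d in r.search_frame(p,t)[:2]: print(t,np.round(d["location"],0),round(d["confidence"],2),proj(p,d["location"]).round(0))
cv2.imwrite("pics/c6.png",cv2.resize(p["frame"][90:330,150:430,::-1],None,fx=2.5,fy=2.5,interpolation=cv2.INTER_CUBIC))
E
```

```text
clock: 10.42
eef_pos: [471.4, -284.3, 199.6]
ee_rot: [-3.14, -0.002, 1.516]
contact_force: [0.1, 1.1, 0.4]
opening: 1.0
clip [ 473. -288.   86.] 0.79 [[279. 205.]]
clip [ 511. -103.   55.] 0.74 [[495. 226.]]
clip_tab [ 470. -289.   89.] 0.8 [[277. 202.]]
large_clip [ 524. -293.   88.] 0.72 [[276. 267.]]
```

View pics/c6.png

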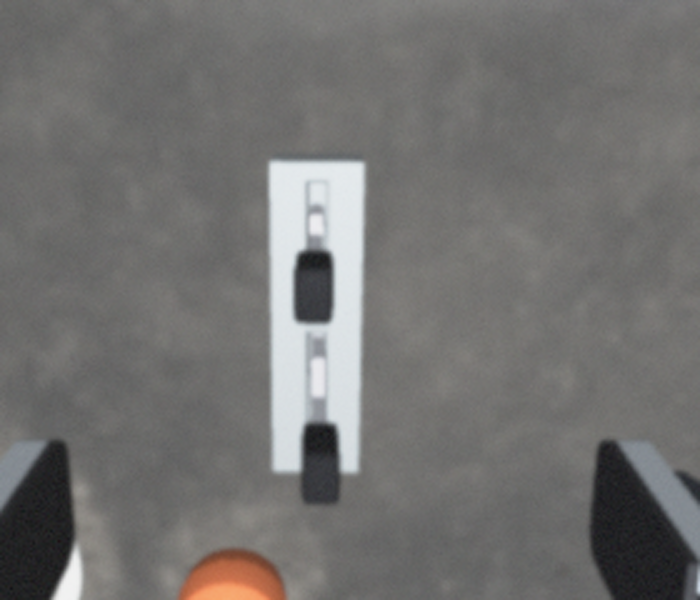

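```bash
python3 - <<'E'
from h import *
import pickle
q=pickle.load(open("w6.pkl","rb")); px=lambda a: np.array(a)/2.5+[150,90]
print("tab top c",ray(q,px([[313.5,294],[297,265],[331,265],[295,322],[332,322]]),88.6).round(1))
c=ray(q,px([[269,160],[365,160],[359,471],[272,471]]),24); print(c.round(1), c.mean(0).round(1))
m=(c[2]+c[3]-c[0]-c[1])/2; print("len",np.linalg.norm(m),"yaw",np.arctan2(m[1],m[0])+np.pi/2)
print("small slot c",(c.mean(0)-29*m/np.linalg.norm(m)).round(1))
rel([475.5,-287,56.5],1.514)
E
```

```text
tab top c [[ 474.3 -290.6   88.6]
 [ 465.  -295.    88.6]
 [ 465.6 -284.9   88.6]
 [ 482.8 -296.8   88.6]
 [ 483.5 -285.6   88.6]]
[[ 442.  -305.9   24. ]
 [ 443.9 -271.3   24. ]
 [ 568.2 -279.4   24. ]
 [ 566.3 -314.2   24. ]] [ 505.1 -292.7   24. ]
len 124.5772132546329 yaw 1.5051349704885557
small slot c [ 476.2 -290.8   24. ]
row to [475.5, -287, 56.5] 1.514 [-0.003, 0.005, 0.192] 0.0004
```

```bash
python3 -m crank '[[-1,[-0.008,0.0055,0.07],0.002],[-1,[-0.008,0.0055,0.14],0.002],[-1,[-0.008,0.0055,0.191],0.002],[-1,[-0.008,0.0055,0.191],0.002],[1,[-0.008,0.0055,0.191],0.002],[1,[-0.008,0.0055,0.191],0.002],[1,[-0.008,0.0055,0.191],0.002],[1,[-0.008,0.0055,0.191],0.002],[1,[-0.008,0.0055,0.191],0.002],[1,[-0.008,0.0055,0.191],0.002],[1,[-0.008,0.0055,0.191],0.002]]'
```

```text
clock: 12.0
eef_pos: [475.5, -291.8, 57.9]
ee_rot: [3.141, -0.001, 1.502]
contact_force: [0.4, 2.6, 6.1]
opening: 0.128
```

```bash
python3 -m crank '[[1,[0,0,-0.02],0],[1,[0,0,-0.05],0],[1,[0,0,-0.12],0],[1,[0,0,-0.18],0],[1,[0,0,-0.2],0],[1,[0,0,-0.2],0]]'; python3 - <<'E'
from h import *
st()
rel([537.2,-20.4,198],1.35); rel([538.2,-16.4,158],1.35)
p=r.snapshot("scene"); print([ (t,[(np.round(d["location"]),round(d["confidence"],2)) for d in r.search_frame(p,t)[:1]]) for t in ("clip","large_clip")])
cv2.imwrite("pics/s7.png",p["frame"][:,:,::-1])
cv2.imwrite("pics/c7.png",cv2.resize(p["frame"][170:310,250:390,::-1],None,fx=4,fy=4,interpolation=cv2.INTER_CUBIC))
E
```

```text
clock: 12.75
eef_pos: [475.2, -292.8, 208.2]
ee_rot: [3.14, 0.001, 1.501]
contact_force: [-0.3, 0.4, -1.6]
opening: 0.13
12.75 [ 475.2 -292.8  208.2] [3.1398e+00 9.0000e-04 1.5010e+00] [-0.3  0.4 -1.6] 0.13
row to [537.2, -20.4, 198] 1.35 [0.3681, 0.0571, 0.0134] 0.024
row to [538.2, -16.4, 158] 1.35 [0.3736, 0.058, 0.0667] 0.024
[('clip', [(array([ 469., -294.,  189.]), 0.62)]), ('large_clip', [(array([ 532., -295.,   66.]), 0.69)])]
```

View pics/c7.png

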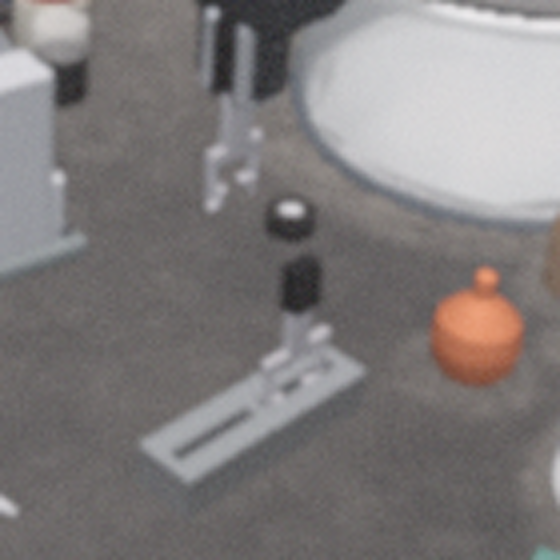

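```bash
python3 -m crank '[[1,[0.374,0.058,0],0.024],[1,[0.374,0.058,0],0.024],[1,[0.374,0.058,0],0.024],[1,[0.374,0.058,0],0.024],[1,[0.374,0.058,0],0.024],[1,[0.374,0.058,0.03],0.024],[1,[0.374,0.058,0.04],0.024],[1,[0.374,0.058,0.04],0.024]]'; python3 - <<'E'
from h import *
import pickle
p=r.snapshot("wrist"); save(p,"w8"); pickle.dump(p,open("w8.pkl","wb"))
cv2.imwrite("pics/c8.png",cv2.resize(p["frame"][140:340,150:410,::-1],None,fx=3,fy=3,interpolation=cv2.INTER_CUBIC))
E
```

```text
clock: 13.9
eef_pos: [536.9, -16.5, 176.2]
ee_rot: [-3.139, 0.001, 1.349]
contact_force: [-0.5, 0.1, 0.2]
opening: 0.128
```

View pics/c8.png

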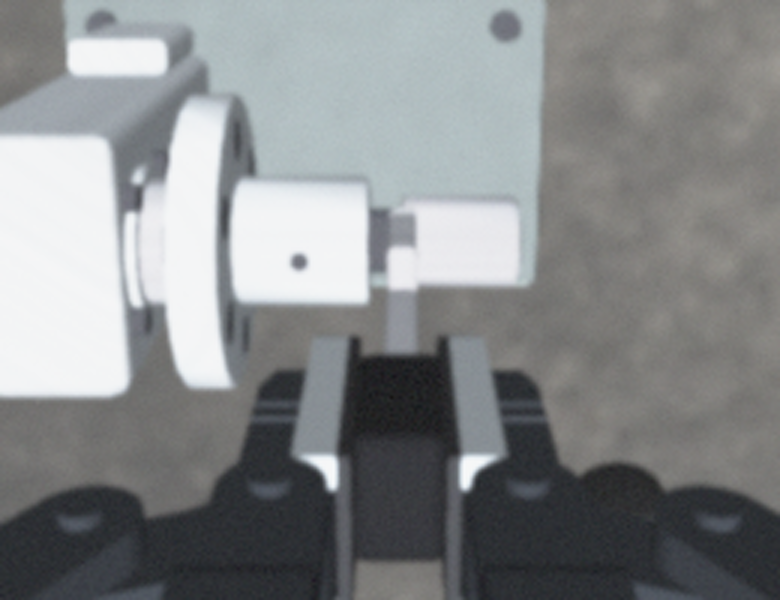

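```bash
cat >tab.py <<'E'
from h import *
import pickle
q=pickle.load(open("w8.pkl","rb")); px=lambda a: np.array(a)/3+[150,140]
t=np.array([536.9,-16.5,0]); b=138.9
R=Ro.from_euler('z',1.349)
for n,u,z in(("tab bot front",(400,355),b+42),("top front",(400,435),b+68),("top rear",(400,558),b+68),("fork L",(387,235),b+10),("fork R",(417,235),b+10),("neck bottomL",(388,300),b+18),("neckR",(416,300),b+18)):
    d=R.inv().apply(ray(q,px(u),z)[0]-t); print(n,"toolx",d[0].round(1),"tooly",(-d[1]).round(1))
v=np.array([531.837,-44.009,1.348])
def loc(u,z):
    w=ray(q,px(u),z)[0]; return Ro.from_euler('z',-v[2]).apply(w-[v[0],v[1],0]).round(1)
print("hub end",loc((369,240),114),"groove left",loc((370,240),107),"shaft end",loc((519,240),110),"axis shaft",loc((465,242),100), "axis hub", loc((300,241),100))
for y in(0,): print("tcp stand",Ro.from_euler('z',-v[2]).apply(t-[v[0],v[1],0]).round(2))
E
python3 tab.py
```

```text
tab bot front toolx -0.6 tooly -8.1
top front toolx -0.6 tooly -9.7
top rear toolx -0.6 tooly 7.2
fork L toolx -2.8 tooly -15.6
fork R toolx 2.3 tooly -15.6
neck bottomL toolx -2.5 tooly -7.0
neckR toolx 2.1 tooly -7.0
hub end [ 21.    4.2 114. ] groove left [ 21.    1.9 107. ] shaft end [ 52.2   2.9 110. ] axis shaft [ 41.6  -0.9 100. ] axis hub [  5.5  -0.7 100. ]
tcp stand [27.95  1.14  0.  ]
```

```bash
python3 -m crank '[[1,[-0.0044,0.0036,0],0],[1,[-0.0044,0.0036,0.01],0],[1,[-0.0044,0.0036,0.02],0],[1,[-0.0044,0.0036,0.028],0],[1,[-0.0044,0.0036,0.028],0],[1,[-0.0044,0.0036,0.028],0]]'; python3 - <<'E'
from h import *
s=r.read_state(); v=np.array([531.837,-44.009,1.348]); print(Ro.from_euler('z',-v[2]).apply(s["eef_pos"]-[v[0],v[1],0]).round(2))
E
```

```text
clock: 14.7
eef_pos: [539.7, -19.4, 156.3]
ee_rot: [-3.141, 0.0, 1.351]
contact_force: [-0.7, 0.3, -0.6]
opening: 0.13
[ 25.71  -2.19 156.26]
```

```bash
python3 -m crank '[[1,[-0.0014,-0.0008,0],0],[1,[-0.0014,-0.0008,0],0],[1,[-0.0014,-0.0008,0.0027],0],[1,[-0.0014,-0.0008,0.0055],0],[1,[-0.0014,-0.0008,0.0055],0]]'; python3 - <<'E'
from h import *
import pickle
s=r.read_state(); v=np.array([531.837,-44.009,1.348]); print(Ro.from_euler('z',-v[2]).apply(s["eef_pos"]-[v[0],v[1],0]).round(2))
p=r.snapshot("wrist"); pickle.dump(p,open("w9.pkl","wb"))
cv2.imwrite("pics/c9.png",cv2.resize(p["frame"][170:290,230:350,::-1],None,fx=5,fy=5,interpolation=cv2.INTER_CUBIC))
E
```

```text
clock: 15.32
eef_pos: [538.8, -20.3, 151.9]
ee_rot: [-3.141, 0.0, 1.35]
contact_force: [0.7, -0.6, -0.4]
opening: 0.13
[ 24.62  -1.6  151.92]
```

View pics/c9.png

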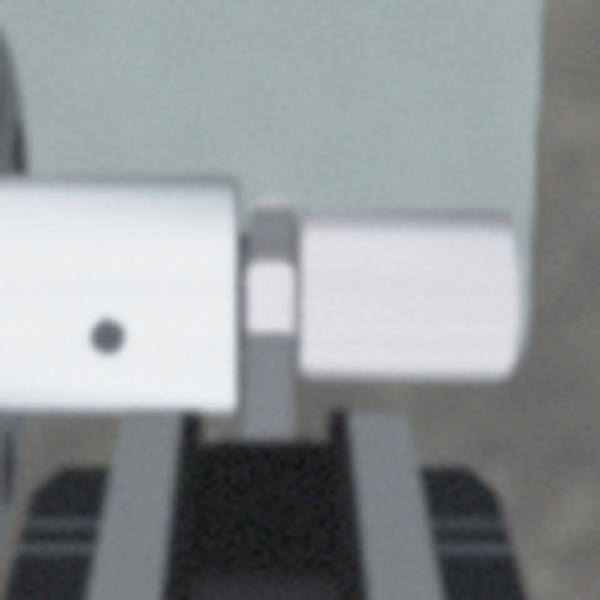

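```bash
python3 -m crank '[[1,[0,0,0.0015],0],[1,[0,0,0.003],0],[1,[0,0,0.0045],0],[1,[0,0,0.006],0]]' | sed -n '2p;4p'; python3 -m crank '[[1,[0,0,0.0015],0],[1,[0,0,0.003],0],[1,[0,0,0.004],0]]' | sed -n '2p;4p'
```

```text
eef_pos: [538.5, -20.3, 148.4]
contact_force: [-4.1, 1.1, 15.4]
eef_pos: [538.9, -20.3, 145.5]
contact_force: [-1.8, 0.1, 7.6]
```

```bash
for i in 1 2; do python3 -m crank '[[1,[0,0,0.0015],0],[1,[0,0,0.0025],0],[1,[0,0,0.0025],0]]' | sed -n '2p;4p';done
```

```text
eef_pos: [538.5, -20.3, 142.4]
contact_force: [-1.4, 0.1, -0.2]
eef_pos: [538.5, -20.3, 140.4]
contact_force: [-2.0, -0.3, -3.4]
```

```bash
for i in 1 2; do python3 -m crank '[[1,[0,0,0.0015],0],[1,[0,0,0.0025],0],[1,[0,0,0.0025],0]]' | sed -n '2p;4p';done
```

```text
eef_pos: [538.4, -20.3, 138.7]
contact_force: [-2.5, 0.3, -3.2]
eef_pos: [538.8, -20.3, 137.4]
contact_force: [-3.2, 0.3, 1.0]
```

```bash
for i in 1 2; do python3 -m crank '[[1,[0,0,0.0015],0],[1,[0,0,0.002],0],[1,[0,0,0.002],0]]' | sed -n '2p;4p';done
```

```text
eef_pos: [539.1, -20.4, 137.0]
contact_force: [-7.0, 0.1, 12.7]
eef_pos: [539.3, -20.4, 136.7]
contact_force: [-7.9, 1.2, 23.6]
```

```bash
python3 -m crank '[[1,[0,0,-0.002],0],[1,[0,0,-0.004],0],[0.3,[0,0,-0.004],0],[-1,[0,0,-0.004],0],[-1,[0,0,-0.004],0],[-1,[0,0,-0.004],0],[-1,[0,0,-0.02],0],[-1,[0,0,-0.06],0],[-1,[0,0,-0.12],0],[-1,[0,0,-0.12],0],[-1,[0,0,-0.12],0]]'; python3 - <<'E'
from h import *
import pickle
p=r.snapshot("wrist"); pickle.dump(p,open("w10.pkl","wb"))
a=cv2.resize(p["frame"][130:310,150:410,::-1],None,fx=2,fy=2,interpolation=cv2.INTER_CUBIC)
s=r.snapshot("scene")["frame"][150:270,190:265,::-1]
cv2.imwrite("pics/c10.png",np.hstack([a,cv2.resize(s,(225,360),interpolation=cv2.INTER_CUBIC)]))
E
```

```text
clock: 19.88
eef_pos: [538.7, -20.2, 224.4]
ee_rot: [3.141, -0.0, 1.351]
contact_force: [-0.2, -0.4, 0.1]
opening: 1.004
```

```bash
python3 - <<'E'
from h import *
v=np.array([531.837,-44.009,1.348])
p=r.snapshot("wrist")
for t in ("clip","clip_tab","large_clip","wheel"):
    for d in r.search_frame(p,t)[:2]:
        print(t,round(d["confidence"],2),Ro.from_euler('z',-v[2]).apply(np.array(d["location"])-[v[0],v[1],0]).round(1))
m=r.cut_out(p,"clip_tab")[0]["mask"]; ys,xs=np.nonzero(m); print("mask",xs.min(),xs.max(),ys.min(),ys.max(),xs.mean().round(1))
# predicted clip projection if seated: tab & fork corners
def W(X): return Ro.from_euler('z',v[2]).apply(X)+[v[0],v[1],0]
for n,X in(("tab top",[[24.4+sx*6,-.8+sy*9,168] for sx in(-1,1) for sy in(-1,1)]),("tab bot",[[24.4+sx*6,-.8+9,142] for sx in(-1,1)]),("hub end top",[[21,-.8,114]])): print(n,proj(p,W(np.array(X))).round(0).tolist())
g=cv2.cvtColor(p["frame"],cv2.COLOR_RGB2GRAY); k=(g<60)&(np.indices(g.shape)[0]<300)&(abs(np.indices(g.shape)[1]-280)<40)
n,l,s,c=cv2.connectedComponentsWithStats(k.astype(np.uint8)); print(s[1:][s[1:,4]>100],)
s=r.snapshot("scene"); print([(t,[np.round(d["location"]) for d in r.search_frame(s,t)[:1]]) for t in("clip","large_clip","screwdriver","mount_03","objective_can","spare_eyepiece")])
st()
E
```

```text
clip 0.84 [ 25.9  -1.1 163. ]
clip_tab 0.86 [ 23.4   0.2 165.1]
large_clip 0.62 [-240.2  -53.7   44.5]
large_clip 0.42 [-12.6  12.3 105.1]
wheel 0.78 [ -1.6   1.3 112.3]
mask 271 291 177 250 281.6
tab top [[274.0, 242.0], [274.0, 214.0], [294.0, 242.0], [294.0, 214.0]]
tab bot [[275.0, 202.0], [293.0, 202.0]]
hub end top [[279.0, 204.0]]
[[246  20  24  17 143]
 [273 212  18  38 485]]
[('clip', [array([539., -27., 149.])]), ('large_clip', [array([ 534., -294.,   63.])]), ('screwdriver', [array([ 368., -172.,   17.])]), ('mount_03', []), ('objective_can', [array([672.,  15.,  39.])]), ('spare_eyepiece', [array([393., -24.,  23.])])]
20.62 [539.  -20.4 224.2] [-3.1416 -0.      1.3504] [ 0.7 -0.5  0.1] 0.996
```

```bash
python3 - <<'E'
from h import *
import pickle
def dark(p):
    g=cv2.cvtColor(p["frame"],cv2.COLOR_RGB2GRAY); k=(g<60)&(np.indices(g.shape)[0]<300)&(abs(np.indices(g.shape)[1]-280)<40)
    n,l,s,c=cv2.connectedComponentsWithStats(k.astype(np.uint8)); i=1+np.argmax(s[1:,4]); return s[i],c[i].round(1)
a=pickle.load(open("w10.pkl","rb")); b=r.snapshot("wrist"); print(dark(a),dark(b))
v=np.array([531.837,-44.009,1.348]); W=lambda X: Ro.from_euler('z',v[2]).apply(X)+[v[0],v[1],0]
q5=pickle.load(open("w5.pkl","rb"))
for n,p in(("w5",q5),("now",b)):
    g=cv2.cvtColor(p["frame"],cv2.COLOR_RGB2GRAY).astype(int)
    # along the disc's near-robot upper flank (y=+24,z=121): profile vs stand x
    xs=np.arange(-24,30,1.); pr=proj(p,W(np.array([[x,22,100] for x in xs]))); pr2=proj(p,W(np.array([[x,8,111.] for x in xs])))
    print(n,[g[int(round(y)),int(round(x))] for x,y in pr]); print("  hub",[g[int(round(y)),int(round(x))] for x,y in pr2])
E
```

```text
(array([273, 210,  18,  38, 460], dtype=int32), array([281.6, 226.2])) (array([273, 210,  18,  38, 470], dtype=int32), array([281.8, 225.9]))
w5 [np.int64(130), np.int64(129), np.int64(131), np.int64(157), np.int64(218), np.int64(246), np.int64(246), np.int64(246), np.int64(246), np.int64(246), np.int64(247), np.int64(247), np.int64(246), np.int64(245), np.int64(231), np.int64(177), np.int64(105), np.int64(110), np.int64(136), np.int64(191), np.int64(199), np.int64(201), np.int64(203), np.int64(202), np.int64(203), np.int64(204), np.int64(205), np.int64(205), np.int64(204), np.int64(204), np.int64(204), np.int64(203), np.int64(205), np.int64(205), np.int64(202), np.int64(202), np.int64(202), np.int64(203), np.int64(204), np.int64(202), np.int64(202), np.int64(201), np.int64(205), np.int64(203), np.int64(201), np.int64(203), np.int64(204), np.int64(205), np.int64(203), np.int64(205), np.int64(203), np.int64(204), np.int64(201), np.int64(202)]
  hub [np.int64(243), np.int64(243), np.int64(243), np.int64(244), np.int64(246), np.int64(246), np.int64(247), np.int64(247), np.int64(247), np
[... 1604 characters left out ...]
nt64(246), np.int64(246), np.int64(246), np.int64(246), np.int64(246), np.int64(246), np.int64(244), np.int64(169), np.int64(117), np.int64(156), np.int64(244), np.int64(246), np.int64(246), np.int64(246), np.int64(246), np.int64(246), np.int64(246), np.int64(246), np.int64(246), np.int64(246), np.int64(246), np.int64(246), np.int64(246), np.int64(246), np.int64(246), np.int64(246), np.int64(246), np.int64(246), np.int64(246), np.int64(246), np.int64(246), np.int64(246), np.int64(246), np.int64(246), np.int64(246), np.int64(246), np.int64(245), np.int64(231), np.int64(225), np.int64(235), np.int64(241), np.int64(240), np.int64(239), np.int64(176), np.int64(166), np.int64(215), np.int64(239)]
```

Wheel unmoved, clip stands still in the groove between the hub and the shaft, gripper clear.

```bash
python3 -c "
from rig import r
print(r.hand_in())"
```

```text
the job is handed in; nothing more can be done
None
```

I slid the wheel home, pressed the smaller clip into the groove beside the hub, let go and handed the job in at about 21 s. The hand-in gave no verdict.

- **Wheel:** it slid at about 2–3 N. At the shoulder it stopped moving and the push rose to about 8 N. Image profiles before and after the clip was fitted agree within about 1 mm, so it stayed home.
- **Clip:** it met no resistance on the way down to the groove. Spreading the prongs read about 15 N, then it snapped and pulled itself down. It stopped hard at about the seated height, and the wrist read 24 N in the last press. I made no separate touch on the hub, because the picture showed the clip centred in the gap.
- **Last checks:**
  - The clip sits between the hub and the shaft's outer part, and did not move between two pictures.
  - The gripper is open, about 87 mm above where it let go, and the force reads zero.
  - The larger clip is still in the rack.
  - The canister, eyepiece and screwdriver read within about 1 cm of where they were at the start.
- **Disagreements or gaps:**
  - The tab appears about 5 mm (5°) off from where I predicted. This looks like a slight roll about the shaft, which should not matter, but a side force of about 8 N in the last press fits a small sideways offset.
  - The specimen mount was not detected in the last scene view; I never went near it.
  - I could not view the last picture because the picture limit was reached, so these final checks rest on the networks and pixel values.

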